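# Free the jammed dispensing tray

## Task

The white dispensing tray with the orange handle is jammed slantwise in the blue stock bin, its corners caught under the bin's folded-in rims. Turn it straight in line with the bin so its corners come free, without forcing it against the bin, then lift it out and set it down gently, upright, in the middle of the green mat and let go. Leave the cartons, bottles and other things where they are.

Things in the scene. Friction and masses are not known exactly. Their poses are not given: they have to be found in the camera images.
- tray_grip (a point): Centre of the orange grip bar of the jammed tray's handle. Bar 80 long (x) x 22 wide (y) x 32 high, this point half-way up it, 86 above the tray's underside, over the tray's centre. Axes are the tray's: x along tray and bar, z up. At the start the whole bar stands above the bin's rims, and the tray is turned 17 to 25 degrees anticlockwise, seen from above, from the bin's x.
- tray: The jammed tray, loose, one rigid piece of 0.2 to 0.4 kg: white, open, with compartments, 160 long (x) x 74 wide (y) x 36 high, with a central stem (44 x 10 in section) up to the orange grip bar, whose underside is 70 above the tray's underside. Origin: centre of the underside. At the start it stands on the bin's floor, four corners loose below the rims.
- bin: Stock bin: blue, fixed to the table, open-topped, outside 308 long (x) x 146 wide (y) x 54 high, walls 4, floor 5 thick, inside 300 x 138. Origin: centre of its underside, on the table; x along the bin, z up.
- bin_mouth (a point): Centre of the bin's mouth, 54 above the table, axes as the bin. Along both long walls a steel rim 22 wide and 4 thick (50 to 54 above the table) is folded inward, so the mouth between the rims is 94 wide (y) x 300 long (x). The tray passes only lined up with the bin within about 7 degrees and centred in y within 10 (when straight); its top edge starts 9 below the rims.
- mat: Green dispensing mat, 220 x 220 x 3, fixed flat on the table. Origin: centre of its underside; z up. The tray is to stand on its top, 3 above the table.
- carton_in_mid (a point): Bystander: a loose white carton with a red band, 50 x 96 x 38, lying in the far (+x) end of the bin. Point: middle of the carton. Leave it where it is.
- carton_out_mid (a point): Bystander: a loose white carton with a blue band, 55 x 80 x 70, standing on the table. Point: middle of the carton. Leave it where it is.
- bottle_white_mid (a point): Bystander: a squat white bottle, diameter 48, height 85, just beyond the far end of the bin. Point: middle of the bottle. Leave it where it is.
- bottle_amber_mid (a point): Bystander: an amber bottle, diameter 56, height 115. Point: middle of the bottle. Leave it where it is.
- jar_cream_mid (a point): Bystander: a clear jar with white cap, diameter 66, height 60. Point: middle of the jar. Leave it where it is.
- spatula_grip (a point): Bystander: a black-handled spatula 190 long, flat on the table just beyond the far edge of the mat. Point: on its handle. Leave it where it is.
- dish_mid (a point): Bystander: a steel dish, diameter 110, height 45. Point: middle of the dish. Leave it where it is.

How it is judged:
On the way, in this order (a step that is already met when the one before it is completed fails the run):
1. the tray is turned straight, in line with the bin within 0.2 rad, while still down in the bin (angle between the x axis of tray_grip and the x axis of bin, either way round below 0.2 rad and z of tray_grip in the frame of bin below 0.125 m), for 0.05 s.
2. the tray is lifted right out above the rims (its underside clear of them by at least 6 mm) (z of tray_grip in the frame of bin above 0.146 m), for 0.05 s.
At the end, for the whole second after the job is handed in: The tray stands upright (tilt under 0.1 rad) and still on the green mat, its centre within 45 mm of the mat's centre, its handle's centre less than 94 mm above the table (flat on the mat it is 89 mm), let go (horizontal distance between tray_grip and mat below 0.045 m and z of tray_grip in the frame of mat below 0.094 m and angle between tray_grip's own z axis and vertical below 0.1 rad and linear speed of tray below 0.02 m/s); the robot touches nothing.
It fails at once if the tray was forced against the bin (over 45 N) (contact force between tray and bin above 45 N).
It fails at once if the tray was tipped by more than 0.6 rad (angle between tray_grip's own z axis and vertical above 0.6 rad).
It fails at once if the tray was dropped (falling free faster than 0.6 m/s, about 2 cm of fall) (contact force between the fingers and tray below 0.05 N and linear speed of tray above 0.6 m/s).
It fails at once if a bystander was moved by more than 40 mm (distance of any of carton_in_mid, carton_out_mid, bottle_white_mid, bottle_amber_mid, jar_cream_mid, spatula_grip, dish_mid from where it was at the start of the episode above 0.04 m).
It also fails if it takes over 40 s, if anything falls off the work surface, if the arm or the gripper's body presses on something with over 40 N, if the wrist force passes 120 N, or if a joint passes its speed limit or range.

## Robot

A 7-joint arm with a two-finger parallel gripper is mounted at the origin on the work surface. World frame = base frame: x ahead of the robot, y to its left, z up, the work surface at z = 0. Lengths are in m, angles in rad, forces in N, time in s.
With the tool pointing down it reaches from about 0.4 to 0.85 m from the base axis. Payload 4.5 kg.
Tool frame: the origin (TCP) lies midway between the tips of the shut fingers; the grasp point (between the pads) lies 19 mm behind it; x points along the fingers, y is the direction in which the jaws open and shut, and the axes are right-handed (so a half turn about x gives the same grasp; the last joint's range is limited). The gripper opens to 88 mm and grips with 3 to 60 N. Pads are 18 mm wide; open, the fingers measure 123 mm over their backs; the gripper's body (75 mm by 187 mm) begins 45 mm behind the grasp point.
Start: joints at [1.381, 0.689, -0.195, 1.565, 0.157, 0.902, -0.215], TCP at [0.139, -0.609, 0.208] pointing down, gripper open.
Joint ranges: [-3.01, 3.01], [-0.46, 2.08], [-1.47, 1.51], [0.13, 2.56], [-1, 4.14], [0.04, 2.09], [-2.66, 2.66]. Speed limits (rad/s): [2.57, 2.57, 3.14, 3.14, 3.14, 3.14, 3.14].

## Interface

Orientations are given as a unit quaternion [x, y, z, w].
In Python, from plant import r gives the robot as it stands.
- The arm moves only by the tool arm_command, never from a script. Its argument "plan" is a list of rows, each a list of 5 numbers: the finger opening in m, from 0 to 0.0881, then the shift along the tool's x, y, z in m, then the turn about the tool's x in rad. In form: [[grip, dx, dy, dz, roll], ...]. A call has 1 to 12 rows; each row shifts and turns the commanded pose from where the row before left it, along the tool's axes as they then stand; what a row does not reach is not made up. A row lasts 1/8 s, in which the tool goes at most 62.5 mm and 10.7 degrees, less where a joint would pass 70% of its speed; a pose out of reach is approached as far as the arm can. A call is refused whole if a number of a shift passes 0.0625 or a number of a turn 0.188, either way. A call with a gripper value outside its range is refused whole. The fingers move at their own pace and stop on an object; "force" is the grip in N (left out, the last holds). Time passes only in rows, so rows that do not move let the fingers close. It gives the time, the measured TCP pose, the force and the opening at its end, in the units of the state.
- r.get_state(): the state, without advancing time (a new reading comes with each control period).
- r.snapshot(name): name is "side" or "top" or "wrist"; returns (picture, depth): 420x560x3 uint8, red, green, blue; 420x560 float32, m along the optical axis (not along the pixel's ray), 0 where there is no reading.
- r.calibration(name): a dict with "fx", "fy", "cx", "cy" (pixels), "eye" and "orientation" of the camera in the world; the wrist camera has in their place "mount" (4x4, takes a point from camera to tool coordinates, whose origin is the TCP and whose axes are the tool frame's). Camera axes: x right, y down, z forward; pixel columns grow to the right and rows downward; lengths in m; the calibration is good to about 2 mm. The wrist camera is an equidistant fisheye: a pixel r from the principal point sees the ray r / f radians off the axis. A picture is of the moment at which its call begins: read the wrist's pose just before it. calibration takes no time and is no camera call.
- r.finish_job(): hands the job in, once; it reports no verdict.
The state is a dict: "clock": time; "q": joint angles; "qd": joint speeds; "joint_torque": joint torques, N m; "tool_pos": TCP position; "eef_rot": TCP orientation; "contact_force": force on the tool from outside, world axes, zero at the start; "moment": the same for the moment, N m; "opening": opening from 0.0 (shut) to 1.0 (fully open).
Only numpy, scipy, OpenCV 4.12 (cv2) and the standard library are available. Lean on these libraries where they do the work, as an engineer would, in place of code of your own. Each camera call takes 0.05 s, during which the arm holds its last target.

## Working session

There is one attempt and no reset: what is moved stays moved. The work goes in short steps, Python scripts to look and compute and a tool call to move; the robot and the scene stay as the last step left them, time stands still between calls to the robot, and variables do not carry over. Pictures are saved under pics/ and viewed, and the job is handed in when it is done.

Besides the shell and the picture viewer there is one more tool, called after "Emit:" in YAML: its name, and indented under it one key for each argument. arm_command: Moves the arm, as the interface text tells. Its arguments: {"type":"object","properties":{"plan":{"type":"array","items":{"type":"array","items":{"type":"number"}}},"force":{"type":"number"}},"required":["plan"]}

```bash
ls; mkdir -p pics; cat > h.py <<'E'
import numpy as np,cv2
from scipy.spatial.transform import Rotation as R
from plant import r
def save(n,p): cv2.imwrite('pics/%s.png'%n,cv2.cvtColor(p,cv2.COLOR_RGB2BGR))
def cloud(name,d):
    c=r.calibration(name)
    v,u=np.mgrid[:420,:560].astype(float)
    P=np.stack([(u-c['cx'])/c['fx']*d,(v-c['cy'])/c['fy']*d,d],-1)
    o=c['orientation']; M=R.from_quat(o).as_matrix() if np.size(o)==4 else np.array(o)
    return P@M.T+np.array(c['eye'])
E
python3 - <<'E'
from h import *
print(r.get_state())
for n in ('top','side'):
    p,d=r.snapshot(n);save(n+'0',p);np.savez('%s0.npz'%n,p=p,d=d);print(n,r.calibration(n))
print(r.calibration('wrist'))
E
```

```text
pics
{'clock': 0.0, 'q': array([ 1.38078612,  0.68998225, -0.19452129,  1.56631613,  0.1573307 ,
        0.90252705, -0.21509512]), 'qd': array([ 0.00020505, -0.00035655, -0.00122241,  0.00136161, -0.00017643,
       -0.00133681,  0.00048397]), 'joint_torque': array([ 2.19483136e-04, -5.27564371e+01, -1.26675982e+00, -1.53428060e+01,
       -5.26561635e-02,  6.37103309e-03,  1.78696323e-04]), 'tool_pos': array([ 0.13850703, -0.6087597 ,  0.20761881]), 'eef_rot': array([-0.7025523 , -0.07963963,  0.70280626, -0.07836559]), 'contact_force': array([ 0.63766152,  0.73502386, -0.51897912]), 'moment': array([-0.01225305,  0.04302859, -0.03625311]), 'opening': 0.9984719635850651}
top {'fx': 448.2687890205973, 'fy': 448.2687890205973, 'cx': 273.8597327713621, 'cy': 202.85504454267436, 'eye': array([0.34572695, 0.01114297, 1.28545311]), 'orientation': array([-0.68487295,  0.7210203 , -0.07541898,  0.07342167])}
side {'fx': 496.120985826724, 'fy': 496.120985826724, 'cx': 274.54859926029775, 'cy': 214.296560345433, 'eye': array([1.279318  , 1.08641007, 1.06660984]), 'orientation': array([ 0.2422029 ,  0.86378623, -0.42351179, -0.12589227])}
{'fx': 325.19226210127806, 'fy': 325.19226210127806, 'cx': 283.1220666682102, 'cy': 207.2387827124587, 'mount': array([[-6.36848530e-04, -2.81750371e-01,  9.59487531e-01,
        -1.76196222e-01],
       [ 9.99999796e-01, -2.18180563e-04,  5.99670060e-04,
         2.10056225e-04],
       [ 4.03842673e-05,  9.59487718e-01,  2.81750453e-01,
        -7.27631678e-02],
       [ 0.00000000e+00,  0.00000000e+00,  0.00000000e+00,
         1.00000000e+00]])}
```

View pics/top0.png

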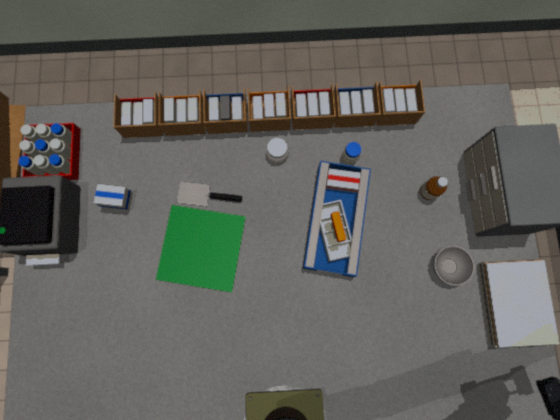

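View pics/side0.png

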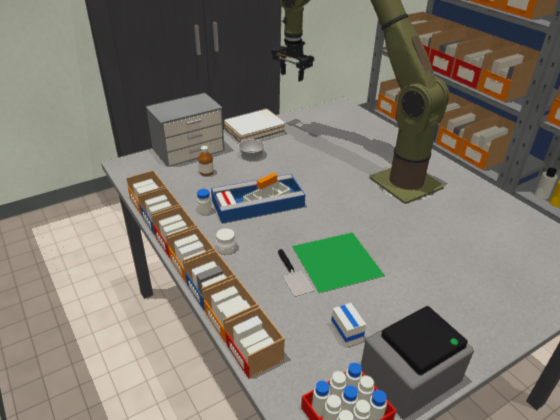

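The top view shows the bin centred near pixel (338,218), the orange bar at (339,226), the mat at (201,248) and the in-bin carton at (344,178). Next I'll measure them.

```bash
cat > m.py <<'E'
from h import *
def masks(p):
    h=cv2.cvtColor(p,cv2.COLOR_RGB2HSV);H,S,V=[h[...,i].astype(int) for i in range(3)]
    return dict(orange=(H>7)&(H<22)&(S>180)&(V>120),green=(H>45)&(H<75)&(S>150)&(V>60),blue=(H>100)&(H<118)&(S>120))
def rect(P2):
    (c,s,a)=cv2.minAreaRect((P2*1000).astype(np.float32))
    a=a if s[0]>s[1] else a+90
    return np.round(c,1),np.round(sorted(s),1),round((a+90)%180-90,2)
E
python3 - <<'E'
from m import *
for n in('top','side'):
    z=np.load(n+'0.npz');p,d=z['p'],z['d'];C=cloud(n,d);m=masks(p)
    for k,q in m.items():
        q=q&(d>0)
        nn,lab,st,ce=cv2.connectedComponentsWithStats(q.astype(np.uint8))
        for i in range(1,nn):
            if st[i,4]<80: continue
            P=C[lab==i]; 
            if not(0.2<P[:,0].mean()<0.85 and abs(P[:,1].mean())<0.5): continue
            print(n,k,st[i],ce[i].round(),rect(P[:,:2]),'z',np.percentile(P[:,2],[2,50,98]).round(4),'med',np.median(P,0).round(4))
            if k=='orange':
                t=P[P[:,2]>np.percentile(P[:,2],95)-.006]; print('  top',rect(t[:,:2]),t.mean(0).round(4))
            if k=='blue': b=P
    if n=='top':
        # rims: z 0.045-0.06 around the bin
        for lo,hi in((.046,.062),):
            q=(C[...,2]>lo)&(C[...,2]<hi)&(C[...,0]>.3)&(C[...,0]<.68)&(C[...,1]<-.05)&(C[...,1]>-.3)
            nn,lab,st,ce=cv2.connectedComponentsWithStats(q.astype(np.uint8))
            for i in range(1,nn):
                if st[i,4]>60:print('rim',st[i],ce[i].round(),rect(C[lab==i][:,:2]),np.median(C[lab==i],0).round(4))
        big=cv2.resize(p[140:300,250:450],None,fx=4,fy=4,interpolation=cv2.INTER_CUBIC);save('crop',big[:600,:800])
E
```

```text
top orange [332 212  14  29 215] [338. 226.] (array([ 526.2, -166.4]), array([20.6, 75.7]), 10.07) z [0.1012 0.1069 0.1113] med [ 0.5258 -0.1663  0.1069]
  top (array([ 526.3, -166.4]), array([20.6, 75.5]), 10.07) [ 0.526  -0.1663  0.1075]
top green [ 157  206   88   86 5629] [201. 248.] (array([501.2, 216.6]), array([216.5, 216.8]), 77.78) z [-0.0016  0.0034  0.0087] med [0.4979 0.2164 0.0034]
top blue [346 142  15  15 184] [353. 149.] (array([ 752. , -242.6]), array([40. , 69.8]), -69.44) z [0.073  0.0847 0.0897] med [ 0.7456 -0.2285  0.0847]
top blue [303 161  54 116 773] [325. 252.] (array([ 561.4, -172.7]), array([145.4, 306.9]), -12.05) z [0.0003 0.0064 0.0579] med [ 0.4419 -0.1304  0.0064]
top blue [330 163  31   8 143] [344. 167.] (array([ 709.6, -209.4]), array([ 6.3, 88. ]), 76.22) z [0.0184 0.0398 0.0579] med [ 0.709  -0.2072  0.0398]
top blue [324 189  33  45 574] [344. 203.] (array([ 587.4, -187.1]), array([ 93.6, 121.4]), -11.48) z [-0.0003  0.0048  0.0103] med [ 0.6196 -0.2109  0.0048]
top blue [ 95 191  29   8 143] [109. 194.] (array([653.2, 458.3]), array([15. , 77.2
[... 808 characters left out ...]
]), array([55.3, 94.5]), -14.31) z [-0.001   0.0144  0.032 ] med [ 0.5901 -0.2477  0.0144]
side blue [197 189  12  10  95] [203. 193.] (array([ 745.5, -225.9]), array([39.1, 48.7]), 78.42) z [0.0726 0.0827 0.0895] med [ 0.7485 -0.2221  0.0827]
side blue [ 212  191   93   31 1013] [258. 208.] (array([ 595.9, -120.1]), array([135.1, 327.1]), -37.2) z [0.0044 0.0301 0.0539] med [ 0.5948 -0.1088  0.0301]
side blue [340 305  18  22 115] [349. 316.] (array([649.1, 457.5]), array([16.3, 77.2]), 80.16) z [0.0659 0.0704 0.0744] med [0.6489 0.459  0.0704]
side blue [332 317  32  25 133] [347. 333.] (array([671.2, 469.6]), array([46.8, 92.2]), -64.86) z [0.0234 0.033  0.04  ] med [0.6729 0.4942 0.033 ]
```

View pics/crop.png

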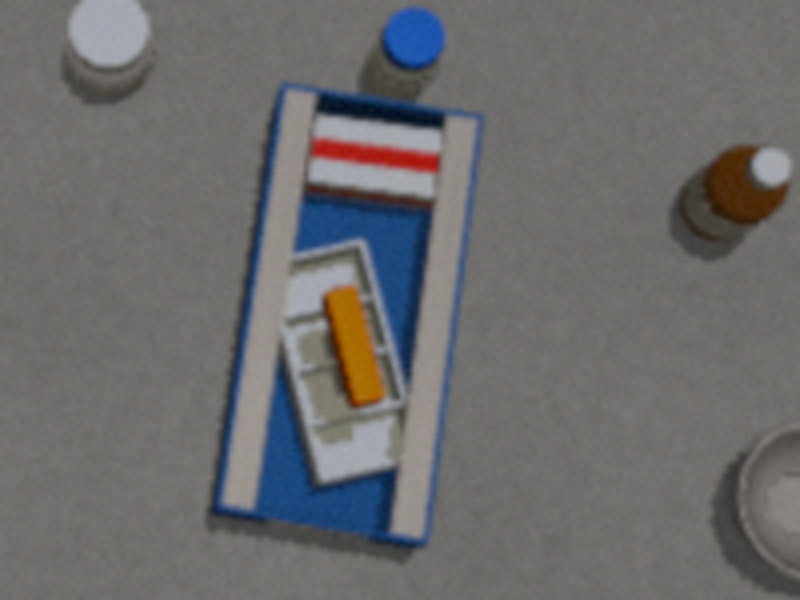

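```bash
cat > nav.py <<'E'
from m import *
def to(x,y,z,yaw=None):
    # yaw: desired direction (deg) of tool y axis in world, mod 180
    s=r.get_state();M=R.from_quat(s['eef_rot']).as_matrix()
    print('t',s['clock'],'pos',s['tool_pos'].round(4),'q',s['q'].round(2),'F',s['contact_force'].round(1),'op',round(s['opening'],3))
    ty=np.degrees(np.arctan2(M[1,1],M[0,1])); print('tool x',M[:,0].round(3),'tool y yaw',round(ty,2),'z yaw',np.degrees(np.arctan2(M[1,2],M[0,2])).round(2))
    print('tool-axes shift now',(M.T@(np.array([x,y,z])-s['tool_pos'])).round(4))
    if yaw is not None:
        d=(yaw-ty+90)%180-90; print('roll needed(rad)',round(-np.radians(d),4))
        M2=M@R.from_rotvec([-np.radians(d),0,0]).as_matrix()
        print('shift after roll',(M2.T@(np.array([x,y,z])-s['tool_pos'])).round(4))
E
python3 -c "
from nav import *
to(.526,-.165,.25,99)"
```

```text
t 0.1 pos [ 0.1385 -0.6088  0.2077] q [ 1.38  0.69 -0.19  1.57  0.16  0.9  -0.22] F [-0.8  0.9 -1.3] op 1.001
tool x [-0.001  0.002 -1.   ] tool y yaw -77.17 z yaw -167.17
tool-axes shift now [-0.0418 -0.3468 -0.4763]
roll needed(rad) 0.0668
shift after roll [-0.0418 -0.3778 -0.4521]
```

Emit:
arm_command:
  plan:
    - [0.088, -0.004, 0, 0, 0.067]
    - [0.088, -0.004, -0.034, -0.041, 0]
    - [0.088, -0.004, -0.034, -0.041, 0]
    - [0.088, -0.004, -0.034, -0.041, 0]
    - [0.088, -0.004, -0.034, -0.041, 0]
    - [0.088, -0.004, -0.034, -0.041, 0]
    - [0.088, -0.004, -0.034, -0.041, 0]
    - [0.088, -0.004, -0.034, -0.041, 0]
    - [0.088, -0.004, -0.034, -0.041, 0]
    - [0.088, -0.004, -0.034, -0.041, 0]
    - [0.088, -0.002, -0.034, -0.041, 0]
    - [0.088, 0, -0.034, -0.041, 0]
  force: 30

```text
clock: 1.6
tool_pos: [0.5266, -0.1682, 0.2504]
eef_rot: [-0.705, -0.055, 0.705, -0.055]
contact_force: [0.5, -0.2, -0.1]
opening: 0.992
```

```bash
cat > wr.py <<'E'
from nav import *
def wrist(n):
    s=r.get_state();p,d=r.snapshot('wrist');save(n,p)
    c=r.calibration('wrist');v,u=np.mgrid[:420,:560].astype(float)
    x=(u-c['cx'])/c['fx'];y=(v-c['cy'])/c['fy'];th=np.hypot(x,y)+1e-9
    k=np.tan(np.minimum(th,1.4))/th
    P=np.stack([x*k*d,y*k*d,d],-1);T=np.array(c['mount']);P=P@T[:3,:3].T+T[:3,3]
    W=P@R.from_quat(s['eef_rot']).as_matrix().T+s['tool_pos']
    W[d<=0]=np.nan
    return p,d,W
E
python3 - <<'E'
from wr import *
to(.526,-.165,.25,99)
p,d,W=wrist('w1');np.savez('w1.npz',p=p,d=d,W=W)
q=masks(p)['orange']&(d>0);P=W[q]
P=P[P[:,2]>.1]
print('orange top',rect(P[:,:2]),P.mean(0).round(4),len(P),np.argwhere(q).mean(0))
E
```

```text
t 1.6 pos [ 0.5266 -0.1682  0.2504] q [ 0.32  0.54 -0.15  1.73  0.1   0.87 -1.29] F [ 0.5 -0.2 -0.1] op 0.992
tool x [-0. -0. -1.] tool y yaw -81.02 z yaw -171.02
tool-axes shift now [ 0.0004 -0.0033  0.0001]
roll needed(rad) -0.0003
shift after roll [ 0.0004 -0.0033  0.0001]
orange top (array([0., 0.]), array([0., 0.]), -90.0) [nan nan nan] 0 [nan nan]<stdin>:6: RuntimeWarning: Mean of empty slice.
  ret = um.true_divide(
```

View pics/w1.png

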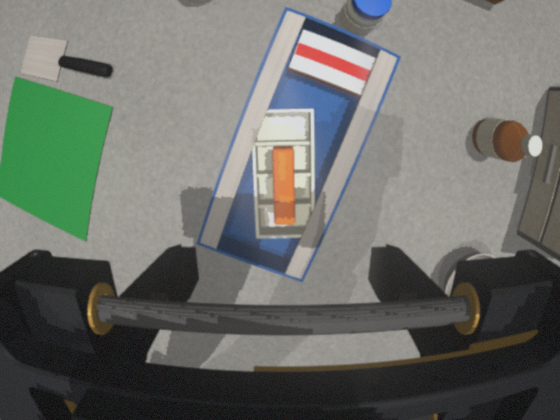

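The wrist view shows the bar almost vertical at column 284, rows 147–225, so it is nearly parallel to the gripper plane. The orange mask missed it because the hue is redder here, so I'll widen the threshold.

```bash
sed -i "s/(H>7)&(H<22)&(S>180)&(V>120)/(H>4)\&(H<22)\&(S>175)\&(V>120)/" m.py; cat > ob.py <<'E'
from wr import *
def pca(P):
    c=P.mean(0);u,s,vt=np.linalg.svd(P-c,full_matrices=False);a=np.degrees(np.arctan2(vt[0,1],vt[0,0]));return round((a+90)%180-90,2)
def scene(p,d,W):
    q=masks(p)['orange']&(d>0)
    n,l,st,ce=cv2.connectedComponentsWithStats(q.astype(np.uint8));i=1+np.argmax(st[1:,4]);P=W[l==i]
    print(st[i],'z',np.percentile(P[:,2],[5,50,95]).round(4))
    T=P[P[:,2]>np.percentile(P[:,2],90)-.008];print('bar top',rect(T[:,:2]),'pca',pca(T[:,:2]),T.mean(0).round(4))
    # rims
    z=W[...,2];h=cv2.cvtColor(p,cv2.COLOR_RGB2HSV)
    b=np.array([.561,-.173]);a=np.radians(-12.2);L=(W[...,:2]-b)@np.array([[np.cos(a),-np.sin(a)],[np.sin(a),np.cos(a)]])
    for sg in(1,-1):
        k=(z>.046)&(z<.06)&(np.abs(L[...,0])<.1)&(L[...,1]*sg>.035)&(L[...,1]*sg<.085)&(h[...,1]<80)
        Q=W[k];print('rim',sg,k.sum(),pca(Q[:,:2]),'n-range',np.percentile(L[k][:,1],[1,50,99]).round(4),'z',np.median(Q[:,2]).round(4))
    k=(z>.045)&(z<.062)&(np.abs(L[...,0])<.2)&(np.abs(L[...,1])<.09)&((np.abs(L[...,1])>.05)|(np.abs(L[...,0])>.13))
    print('bin top',rect(W[k][:,:2]))
E
python3 - <<'E'
from ob import *
z=np.load('w1.npz');scene(z['p'],z['d'],z['W'])
E
```

```text
[292 194   1   1   1] z [0.1069 0.1069 0.1069]
bar top (array([ 521.1, -178.6]), array([0., 0.]), -90.0) pca 0.0 [ 0.5211 -0.1786  0.1069]
rim 1 3551 -12.45 n-range [0.0428 0.0547 0.0685] z 0.0539
rim -1 3348 -12.54 n-range [-0.0771 -0.0627 -0.0509] z 0.054
bin top (array([ 577.4, -180.8]), array([147. , 345.2]), -12.66)
```

```bash
python3 - <<'E'
from ob import *
z=np.load('w1.npz');h=cv2.cvtColor(z['p'],cv2.COLOR_RGB2HSV);print(h[150:225:15,284])
E
sed -i "s/(H>4)&(H<22)&(S>175)&(V>120)/(H>4)\&(H<22)\&(S>165)\&(V>110)/" m.py; python3 - <<'E'
from ob import *
import m
m.masks
z=np.load('w1.npz');p=z['p'];h=cv2.cvtColor(p,cv2.COLOR_RGB2HSV)
scene(z['p'],z['d'],z['W'])
E
```

```text
[[ 11 162 214]
 [ 15 156 220]
 [ 13 163 217]
 [ 12 163 217]
 [ 10 157 177]]
[284 175  10  26 119] z [0.106  0.1069 0.1081]
bar top (array([ 526.9, -174.1]), array([ 9.1, 26. ]), 9.46) pca 7.63 [ 0.5259 -0.1757  0.107 ]
rim 1 3551 -12.45 n-range [0.0428 0.0547 0.0685] z 0.0539
rim -1 3348 -12.54 n-range [-0.0771 -0.0627 -0.0509] z 0.054
bin top (array([ 577.4, -180.8]), array([147. , 345.2]), -12.66)
```

```bash
sed -i "s/(S>165)/(S>120)/" m.py; python3 - <<'E'
from ob import *
z=np.load('w1.npz');scene(z['p'],z['d'],z['W'])
E
```

```text
[ 273  148   22   76 1507] z [0.1055 0.1069 0.1081]
bar top (array([ 527.2, -169.2]), array([20.7, 78.2]), 10.48) pca 10.58 [ 0.5283 -0.1688  0.1069]
rim 1 3551 -12.45 n-range [0.0428 0.0547 0.0685] z 0.0539
rim -1 3348 -12.54 n-range [-0.0771 -0.0627 -0.0509] z 0.054
bin top (array([ 577.4, -180.8]), array([147. , 345.2]), -12.66)
```

Emit:
arm_command:
  plan:
    - [0.06, 0.03, 0.001, 0, -0.026]
    - [0.06, 0.04, 0, 0, 0]
    - [0.06, 0.04, 0, 0, 0]
    - [0.06, 0.03, 0, 0, 0]
    - [0.06, 0.02, 0, 0, 0]
    - [0.06, 0.016, 0, 0, 0]
    - [0.06, 0, 0, 0, 0]
  force: 25

```text
clock: 2.52
tool_pos: [0.5251, -0.1704, 0.0734]
eef_rot: [-0.703, -0.065, 0.705, -0.064]
contact_force: [-0.4, -0.7, -0.1]
opening: 0.686
```

```bash
python3 - <<'E'
from ob import *
to(.5272,-.169,.074,100.5)
p,d,W=wrist('w2');scene(p,d,W)
E
```

```text
t 2.525 pos [ 0.5251 -0.1704  0.0734] q [ 0.29  0.8  -0.11  1.9   0.18  0.46 -1.33] F [-0.4 -0.7 -0.1] op 0.686
tool x [-0.002  0.    -1.   ] tool y yaw -79.52 z yaw -169.52
tool-axes shift now [-0.0006 -0.001  -0.0024]
roll needed(rad) -0.0004
shift after roll [-0.0006 -0.001  -0.0024]
[ 257  175   47  130 5338] z [0.1051 0.1068 0.1079]
bar top (array([ 534.5, -167.4]), array([21.6, 63.9]), 9.97) pca 9.8 [ 0.5373 -0.167   0.1067]
rim 1 10566 -13.1 n-range [0.0426 0.0543 0.0685] z 0.0539
rim -1 7125 -13.79 n-range [-0.0761 -0.0607 -0.0505] z 0.0539
bin top (array([ 560. , -177.2]), array([147.2, 309.9]), -12.5)
```

View pics/w2.png

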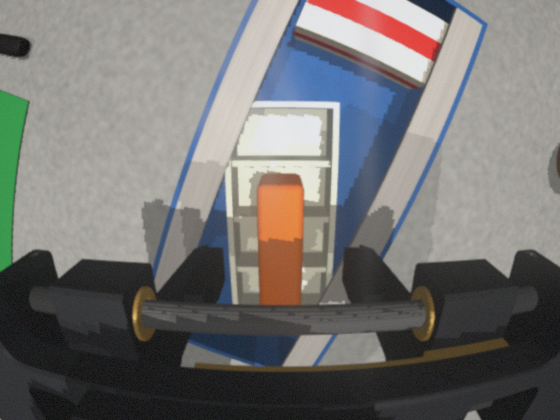

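The bar sits midway between the fingers (column 281, far end at row 175). I'll make a 1–2 mm correction and close.

Emit:
arm_command:
  plan:
    - [0.06, 0, -0.001, -0.002, 0]
    - [0.0, 0, 0, 0, 0]
    - [0.0, 0, 0, 0, 0]
    - [0.0, 0, 0, 0, 0]
    - [0.0, 0, 0, 0, 0]
  force: 25

```text
clock: 3.2
tool_pos: [0.5277, -0.1692, 0.0745]
eef_rot: [0.704, 0.065, -0.704, 0.065]
contact_force: [-0.2, 1.8, 1.0]
opening: 0.248
```

Emit:
arm_command:
  plan:
    - [0.0, 0, 0, 0, 0.03]
    - [0.0, 0, 0, 0, 0.05]
    - [0.0, 0, 0, 0, 0.05]

```text
clock: 3.58
tool_pos: [0.5277, -0.1694, 0.0743]
eef_rot: [-0.707, -0.017, 0.707, -0.017]
contact_force: [0.2, -0.3, -1.6]
opening: 0.24
```

```bash
python3 - <<'E'
from ob import *
to(.526,-.169,.074,77.5)
p,d,W=wrist('w3');scene(p,d,W)
E
```

```text
t 3.575 pos [ 0.5277 -0.1694  0.0743] q [ 0.27  0.79 -0.08  1.89  0.12  0.46 -1.41] F [ 0.2 -0.3 -1.6] op 0.24
tool x [-0. -0. -1.] tool y yaw -87.18 z yaw -177.18
tool-axes shift now [ 0.0003 -0.0004  0.0017]
roll needed(rad) 0.2674
shift after roll [0.0003 0.     0.0017]
[ 261  180   46  125 5104] z [0.1051 0.1068 0.1079]
bar top (array([ 535.8, -169.3]), array([21.7, 61.9]), 2.35) pca 2.39 [ 0.5386 -0.1691  0.1068]
rim 1 9798 -12.48 n-range [0.0427 0.0539 0.0683] z 0.0539
rim -1 7489 -12.74 n-range [-0.0763 -0.0615 -0.0507] z 0.054
bin top (array([ 559.1, -176.8]), array([147.1, 307.5]), -12.62)
```

View pics/w3.png

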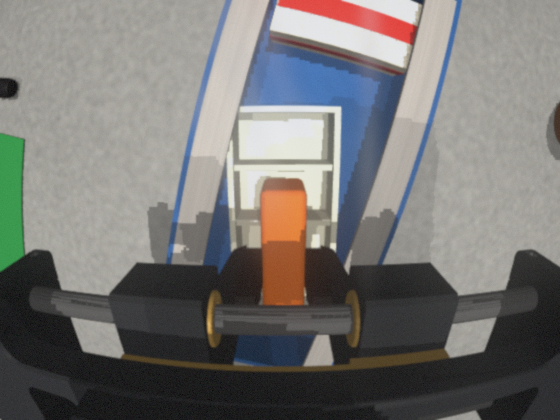

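The grip holds: the bar turned with the tool and the wrist force is near zero. I'll turn the rest of the way.

Emit:
arm_command:
  plan:
    - [0.0, 0, 0, 0, 0.05]
    - [0.0, 0, 0, 0, 0.06]
    - [0.0, 0, 0, 0, 0.06]
    - [0.0, 0, 0, 0, 0.06]
    - [0.0, 0, 0, 0, 0.038]
    - [0.0, 0, 0, 0, 0]

```text
clock: 4.38
tool_pos: [0.5276, -0.1691, 0.0744]
eef_rot: [-0.703, 0.076, 0.703, 0.076]
contact_force: [-0.7, 0.7, -1.7]
opening: 0.236
```

```bash
python3 - <<'E'
from ob import *
to(.5277,-.1694,.074,77.4)
p,d,W=wrist('w4');scene(p,d,W)
b=np.array([.561,-.173]);a=np.radians(-12.5);Rm=np.array([[np.cos(a),-np.sin(a)],[np.sin(a),np.cos(a)]])
L=(W[...,:2]-b)@Rm;z=W[...,2];h=cv2.cvtColor(p,cv2.COLOR_RGB2HSV)
# tray top edge: white at z .03-.046, per-x slice y extents; rim inner edges
for x0 in(.005,.015,.025,.035):
    s=(np.abs(L[...,0]-x0)<.006)
    t=s&(z>.034)&(z<.046)&(np.abs(L[...,1])<.045); y=L[t][:,1]
    k=s&(z>.049)&(z<.06)&(np.abs(L[...,1])<.08); yr=L[k][:,1]
    print(x0,t.sum(),np.percentile(y,[1,99]).round(4) if t.sum() else '', 'rim inner', yr[yr>0].min().round(4),yr[yr<0].max().round(4))
E
```

```text
t 4.375 pos [ 0.5276 -0.1691  0.0744] q [ 0.23  0.8  -0.01  1.9   0.02  0.45 -1.58] F [-0.7  0.7 -1.7] op 0.236
tool x [-0. -0. -1.] tool y yaw -102.36 z yaw 167.64
tool-axes shift now [ 0.0004  0.0002 -0.0001]
roll needed(rad) 0.0042
shift after roll [ 0.0004  0.0002 -0.0001]
[ 261  180   46  125 5098] z [0.105  0.1069 0.108 ]
bar top (array([ 535.3, -171.2]), array([21.7, 62.2]), -13.07) pca -13.23 [ 0.5382 -0.1718  0.1068]
rim 1 8600 -12.61 n-range [0.0425 0.0535 0.0684] z 0.0538
rim -1 8612 -12.45 n-range [-0.0764 -0.0618 -0.0507] z 0.0539
bin top (array([ 542.8, -173.2]), array([147.3, 272.6]), -12.58)
0.005 944 [-0.0402  0.0333] rim inner 0.0429 -0.0508
0.015 268 [-0.0406  0.0331] rim inner 0.0424 -0.0503
0.025 280 [-0.0404  0.0334] rim inner 0.0425 -0.0506
0.035 292 [-0.0406  0.0333] rim inner 0.0425 -0.0506
```

View pics/w4.png

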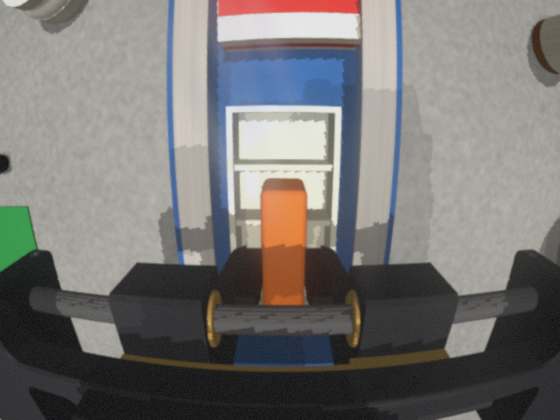

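The tray is straight, with gaps of about 9 and 10 mm to the rims either side. I'll lift straight up, slowly at first.

Emit:
arm_command:
  plan:
    - [0.0, -0.008, 0, 0, 0]
    - [0.0, -0.008, 0, 0, 0]
    - [0.0, -0.008, 0, 0, 0]

```text
clock: 4.8
tool_pos: [0.5279, -0.1693, 0.0992]
eef_rot: [0.703, -0.076, -0.703, -0.076]
contact_force: [-0.1, -0.1, -2.9]
opening: 0.24
```

```bash
python3 - <<'E'
from ob import *
to(.5277,-.1694,.2,77.4)
p,d,W=wrist('w5');scene(p,d,W)
E
```

```text
t 4.8 pos [ 0.5279 -0.1693  0.0992] q [ 0.23  0.75 -0.01  1.88  0.02  0.5  -1.58] F [-0.1 -0.1 -2.9] op 0.24
tool x [ 0.001 -0.    -1.   ] tool y yaw -102.33 z yaw 167.67
tool-axes shift now [-1.008e-01  1.000e-04  1.000e-04]
roll needed(rad) 0.0047
shift after roll [-1.008e-01  1.000e-04  1.000e-04]
[ 261  179   46  126 5093] z [0.1299 0.1318 0.1328]
bar top (array([ 535.6, -171.4]), array([21.8, 62.1]), -13.11) pca -12.87 [ 0.5385 -0.1719  0.1317]
rim 1 7453 -12.37 n-range [0.0425 0.0535 0.068 ] z 0.0538
rim -1 7903 -12.84 n-range [-0.0762 -0.0615 -0.0359] z 0.054
bin top (array([ 545.7, -173.8]), array([146.9, 282.9]), -12.53)
```

View pics/w5.png

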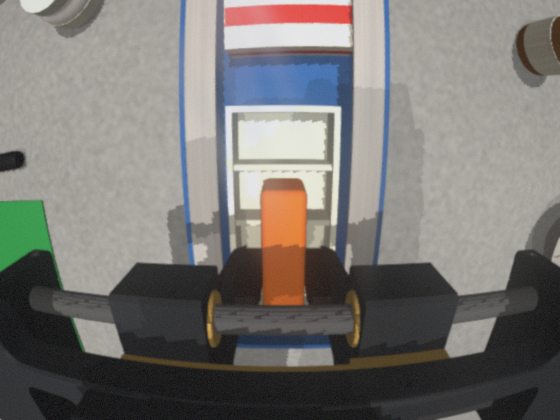

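The tray is coming up through the mouth cleanly: the bar top rose 25 mm, and the only load is about 3 N of weight. I'll go on lifting.

Emit:
arm_command:
  plan:
    - [0.0, -0.01, 0, 0, 0]
    - [0.0, -0.015, 0, 0, 0]
    - [0.0, -0.02, 0, 0, 0]
    - [0.0, -0.02, 0, 0, 0]
    - [0.0, -0.02, 0, 0, 0]
    - [0.0, -0.015, 0, 0, 0]
    - [0.0, 0, 0, 0, 0]

```text
clock: 5.72
tool_pos: [0.5286, -0.1695, 0.1998]
eef_rot: [0.704, -0.076, -0.702, -0.076]
contact_force: [0.0, 0.3, -2.5]
opening: 0.237
```

```bash
python3 - <<'E'
from ob import *
to(.5,.2165,.2,77.4)
E
```

```text
t 5.725 pos [ 0.5286 -0.1695  0.1998] q [ 0.23  0.6  -0.01  1.8   0.01  0.74 -1.57] F [ 0.   0.3 -2.5] op 0.237
tool x [ 0.003 -0.001 -1.   ] tool y yaw -102.33 z yaw 167.67
tool-axes shift now [-0.0006 -0.371   0.1103]
roll needed(rad) 0.0047
shift after roll [-0.0006 -0.3704  0.1121]
```

Emit:
arm_command:
  plan:
    - [0.0, 0, -0.02, 0.006, 0]
    - [0.0, 0, -0.033, 0.01, 0]
    - [0.0, 0, -0.036, 0.011, 0]
    - [0.0, 0, -0.036, 0.011, 0]
    - [0.0, 0, -0.036, 0.011, 0]
    - [0.0, 0, -0.036, 0.011, 0]
    - [0.0, 0, -0.036, 0.011, 0]
    - [0.0, 0, -0.036, 0.011, 0]
    - [0.0, 0, -0.036, 0.011, 0]
    - [0.0, 0, -0.033, 0.01, 0]
    - [0.0, 0, -0.02, 0.006, 0]
    - [0.0, 0, -0.013, 0.002, 0]

```text
clock: 7.22
tool_pos: [0.4976, 0.218, 0.1976]
eef_rot: [-0.703, 0.076, 0.704, 0.075]
contact_force: [0.7, -0.8, -3.3]
opening: 0.238
```

```bash
python3 - <<'E'
from ob import *
to(.5,.2165,.0724,None)
for n in('top','side'):
    p,d=r.snapshot(n);save(n+'1',p);C=cloud(n,d)
    q=masks(p)['orange']&(d>0)&(np.abs(C[...,0]-.5)<.15)&(np.abs(C[...,1]-.216)<.15);P=C[q]; print(n,rect(P[:,:2]),np.percentile(P[:,2],[5,95]).round(4))
p,d,W=wrist('w6')
q=masks(p)['green']&(d>0);P=W[q];P=P[np.abs(P[:,2])<.02];print('mat',rect(P[:,:2]),np.median(P[:,2]))
E
```

```text
t 7.225 pos [0.4976 0.218  0.1976] q [-0.53  0.6   0.05  1.83 -0.04  0.72 -2.24] F [ 0.7 -0.8 -3.3] op 0.238
tool x [-0.002 -0.001 -1.   ] tool y yaw -102.23 z yaw 167.77
tool-axes shift now [ 0.1252  0.0009 -0.0028]
top (array([481. , 192.9]), array([21.6, 53. ]), -38.22) [0.2549 0.3316]
side (array([516.8, 241.2]), array([74.7, 93.9]), 42.92) [0.2029 0.2323]
mat (array([0., 0.]), array([0., 0.]), -90.0) nan
  return _methods._mean(a, axis=axis, dtype=dtype,
  ret = ret.dtype.type(ret / rcount)
```

View pics/w6.png

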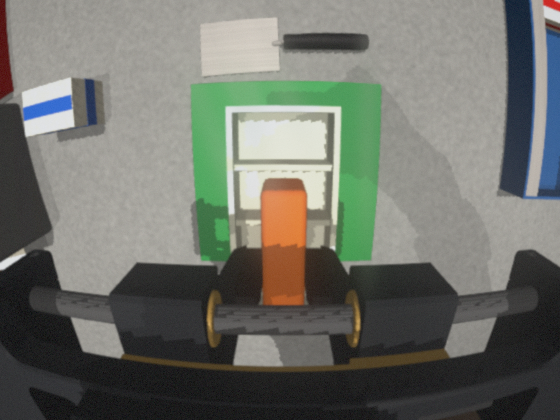

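View pics/side1.png

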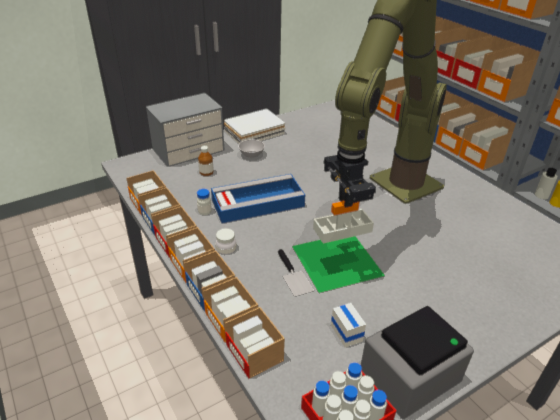

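In the wrist view the mat spans columns 191–381 around the tray, so they are centred. The side view shows the tray level above the mat. I'll descend to about 15 mm above it.

Emit:
arm_command:
  plan:
    - [0.0, 0.015, 0.001, -0.002, 0]
    - [0.0, 0.025, 0, 0, 0]
    - [0.0, 0.025, 0, 0, 0]
    - [0.0, 0.025, 0, 0, 0]
    - [0.0, 0.015, 0, 0, 0]
    - [0.0, 0.007, 0, 0, 0]
    - [0.0, 0, 0, 0, 0]

```text
clock: 8.25
tool_pos: [0.5004, 0.2152, 0.0862]
eef_rot: [-0.703, 0.076, 0.703, 0.076]
contact_force: [-0.9, -0.5, -2.3]
opening: 0.241
```

```bash
python3 - <<'E'
from ob import *
to(.5,.2165,.0724,None)
p,d,W=wrist('w7')
q=masks(p)['green']&(d>0);P=W[q];P=P[np.abs(P[:,2])<.04];print('mat',len(P),rect(P[:,:2]) if len(P) else'',np.median(P[:,2]) if len(P) else '')
q=masks(p)['orange']&(d>0);P=W[q];print('bar z',np.percentile(P[:,2],[5,50,95]).round(4))
h=cv2.cvtColor(p,cv2.COLOR_RGB2HSV);print(h[95,210],W[95,210],W[90,300])
E
```

```text
t 8.25 pos [0.5004 0.2152 0.0862] q [-0.51  0.77  0.03  1.92 -0.05  0.45 -2.23] F [-0.9 -0.5 -2.3] op 0.241
tool x [-0. -0. -1.] tool y yaw -102.36 z yaw 167.64
tool-axes shift now [ 0.0138 -0.0012  0.0006]
mat 142 (array([467.7, 218.8]), array([ 90.1, 211.4]), 60.31) 0.0030721332462687323
bar z [0.117  0.1188 0.1988]
[ 65 125 169] [0.60048139 0.25240666 0.00358827] [nan nan nan]
```

View pics/w7.png

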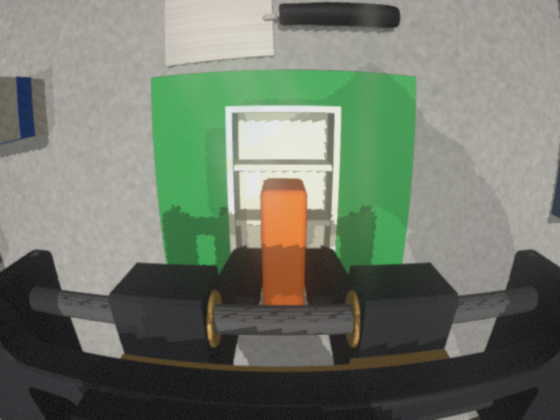

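The tray sits centred over the mat (columns 152–415). The bar top is at 0.1188 against 0.105 when standing, so 13.8 mm remains, matching the kinematic figure.

Emit:
arm_command:
  plan:
    - [0.0, 0.004, 0, 0, 0]
    - [0.0, 0.004, 0, 0, 0]
    - [0.0, 0.003, 0, 0, 0]
    - [0.0, 0.002, 0, 0, 0]
    - [0.0, 0.001, 0, 0, 0]
    - [0.0, 0, 0, 0, 0]

```text
clock: 9.05
tool_pos: [0.5003, 0.2156, 0.0724]
eef_rot: [0.703, -0.076, -0.703, -0.076]
contact_force: [-0.6, 0.2, -2.3]
opening: 0.237
```

```bash
python3 - <<'E'
from ob import *
to(.5,.2165,.0724,None)
p,d,W=wrist('w8')
q=masks(p)['orange']&(d>0);P=W[q];print('bar z',np.percentile(P[:,2],[5,50,95]).round(4))
E
```

```text
t 9.05 pos [0.5003 0.2156 0.0724] q [-0.51  0.79  0.03  1.93 -0.05  0.42 -2.23] F [-0.6  0.2 -2.3] op 0.237
tool x [ 0.  0. -1.] tool y yaw -102.33 z yaw 167.67
tool-axes shift now [ 0.     -0.0008  0.0004]
bar z [0.1031 0.105  0.1857]
```

Emit:
arm_command:
  plan:
    - [0.0, 0.001, 0, 0, 0]
    - [0.0, 0, 0, 0, 0]

```text
clock: 9.35
tool_pos: [0.5004, 0.2161, 0.0722]
eef_rot: [0.703, -0.076, -0.703, -0.076]
contact_force: [-1.5, -0.3, 5.1]
opening: 0.237
```

The wrist force changed sign to +5 N, so the tray is standing on the mat. I'll open the jaws and then retreat straight up.

Emit:
arm_command:
  plan:
    - [0.03, 0, 0, 0, 0]
    - [0.06, 0, 0, 0, 0]
    - [0.07, 0, 0, 0, 0]
    - [0.07, 0, 0, 0, 0]
    - [0.07, -0.01, 0, 0, 0]
    - [0.07, -0.02, 0, 0, 0]
    - [0.07, -0.04, 0, 0, 0]
    - [0.07, -0.05, 0, 0, 0]
    - [0.07, -0.05, 0, 0, 0]
    - [0.07, -0.03, 0, 0, 0]
    - [0.07, 0, 0, 0, 0]

```text
clock: 10.72
tool_pos: [0.5017, 0.2161, 0.2744]
eef_rot: [0.705, -0.075, -0.701, -0.077]
contact_force: [-0.1, -0.0, 0.7]
opening: 0.793
```

```bash
python3 - <<'E'
from ob import *
to(.5,.2165,.3,None)
p,d,W=wrist('w9')
q=masks(p)['orange']&(d>0);n,l,st,ce=cv2.connectedComponentsWithStats(q.astype(np.uint8));i=1+np.argmax(st[1:,4]);P=W[l==i];print('bar',rect(P[:,:2]),np.percentile(P[:,2],[5,50,95]).round(4))
q=masks(p)['green']&(d>0);P=W[q];P=P[np.abs(P[:,2])<.02];print('mat',rect(P[:,:2]),np.median(P[:,2]))
p,d=r.snapshot('side');save('side2',p);C=cloud('side',d)
q=masks(p)['orange']&(d>0);n,l,st,ce=cv2.connectedComponentsWithStats(q.astype(np.uint8))
for i in range(1,n):
    P=C[l==i]
    if st[i,4]>60 and abs(P[:,1].mean()-.21)<.15: print('side',rect(P[:,:2]),np.percentile(P[:,2],[2,50,98]).round(4))
E
```

```text
t 10.725 pos [0.5017 0.2161 0.2744] q [-0.53  0.5   0.06  1.73 -0.04  0.9  -2.24] F [-0.1 -0.   0.7] op 0.793
tool x [ 0.006  0.003 -1.   ] tool y yaw -102.34 z yaw 167.66
tool-axes shift now [-0.0256 -0.0001  0.0017]
bar (array([500.2, 215.4]), array([20.6, 78.4]), -12.7) [0.1035 0.1049 0.1061]
mat (array([0., 0.]), array([0., 0.]), -90.0) nan
side (array([-694.4,  103.9]), array([40.9, 86. ]), 56.47) [0.1266 0.1668 0.2237]
side (array([8.941e+02, 1.000e-01]), array([105.6, 896.8]), 89.98) [0.0091 0.0717 0.0911]
side (array([458.4, 175. ]), array([ 75.9, 179.7]), 48.06) [0.0731 0.0981 0.1078]
  return _methods._mean(a, axis=axis, dtype=dtype,
  ret = ret.dtype.type(ret / rcount)
```

View pics/w9.png

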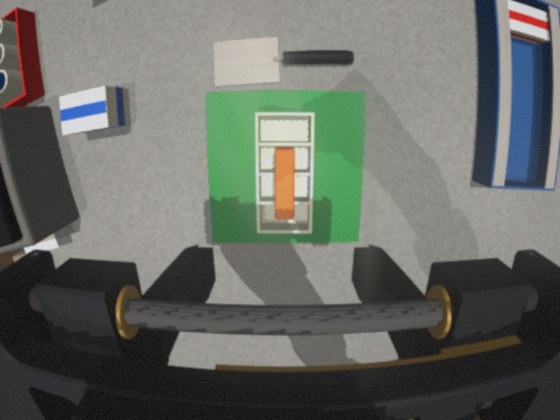

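View pics/side2.png

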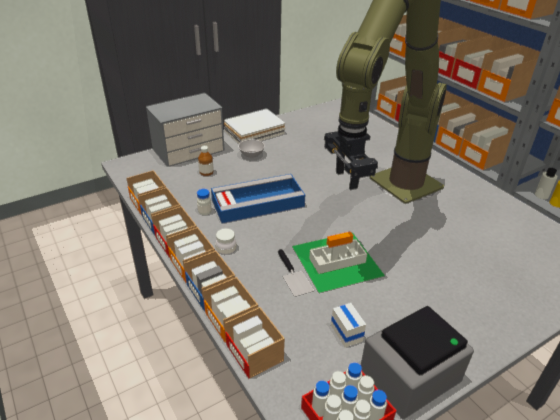

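The tray is standing upright in the middle of the mat, with the bar at (284,183) and the mat spanning columns 207–364 in the wrist view. The gripper is clear and nothing else has moved, so I'll hand in.

```bash
python3 -c "
from h import *
print(r.finish_job())"
```

```text
the job is handed in; nothing more can be done
None
```

The tray is out of the bin and standing upright in the middle of the green mat, let go. The job was handed in at about 11 s of the 40 s allowed, and no verdict was reported.

**What I did:**
- I gripped the orange bar and turned the tray about 23° clockwise in place until it was in line with the bin. The gaps to the rims were then about 9 and 10 mm.
- I lifted it straight up, carried it over the mat, lowered it until the wrist force showed contact (about 5 N), opened the jaws and backed off upward.
- Wrist force readings stayed within a few newtons throughout. I had no direct reading of the force between tray and bin.

**Last checks:**
- **Position:** the bar centre is at (0.500, 0.215) m, against the mat centre I measured at the start, about (0.500, 0.216) m.
- **Height:** the bar top is level at 0.105 m, as expected for a tray standing flat on the mat.
- **Surroundings:** the gripper is clear of everything. By eye, the cartons, bottles, jar, spatula and dish are where they were.

**Checks that failed:**
- **Late mat measurements:** re-measuring the mat from the wrist pictures failed or gave a poor fit because my colour mask missed most of the green. I relied on the first two-camera measurement, and by eye the tray is centred on the mat.
- **Last side-camera measurement:** its fit of the bar was also unusable because the mask picked up other surfaces. The side picture does show the tray standing on the mat.

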